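# Clear the wire coil off the stake, then draw the stake and hold it tipped

## Robot

A 6-joint arm with a two-finger parallel gripper is mounted at the origin on the work surface. World frame = base frame: x ahead of the robot, y to its left, z up, the work surface at z = 0. Lengths are in m, angles in rad, forces in N, time in s.
With the tool pointing down it reaches from about 0.35 to 0.8 m from the base axis. Payload 7.3 kg.
Tool frame: the origin (TCP) lies on the mounting face of the last link; the fingertips stand 173 mm ahead of it and the grasp point (between the pads) lies 155 mm ahead of it (robot.grip_depth is the distance from the TCP to the grasp point, in m); z points along the fingers, y is the line along which they close (so a half turn about z gives the same grasp; the last joint's range is limited). The gripper opens to 85 mm and grips with 20 to 120 N. Pads are 22 mm wide; open, the fingers measure 114 mm over their backs; the gripper's body (76 mm by 85 mm) begins 54 mm behind the grasp point. The pads swing forward as they close: fully open they stand 13 mm farther back than shut.
Start: joints at [-1.388, 0.342, 1.524, -0, 1.275, -0.146], TCP at [0.17, -0.497, 0.405] pointing down, gripper open.
Joint ranges: [-2.53, 2.53], [-0.77, 2.02], [0.04, 2.7], [-1, 4.14], [0.28, 2.66], [-3.11, 3.11]. Speed limits (rad/s): [2.57, 2.57, 3.14, 3.14, 3.14, 3.14].

## Interface

Orientations are given as a rotation vector (axis times angle).
In Python, from workcell import robot gives the robot as it stands.
- The arm moves only by the shell command python3 -m pendant 'ROWS' [OPENING] [FORCE]. ROWS is a JSON object of lists of equal length, an entry for each row: "travel": the shift along the tool's x, y, z in units of 50 mm (1.0 is 50 mm), a list of three; "spin": the turn about the tool's z in rad. In form: {"travel": [[x, y, z], ...], "spin": [spin, ...]}. A call has 1 to 5 rows; each row shifts and turns the commanded pose from where the row before left it, along the tool's axes as they then stand; what a row does not reach is not made up. A row lasts 1/10 s, in which the tool goes at most 50 mm and 8.59 degrees, less where a joint would pass 70% of its speed; a pose out of reach is approached as far as the arm can. A call is refused whole if a number of a shift passes 1 or a number of a turn 0.15, either way. A call with a gripper value outside its range is refused whole. OPENING is the opening, from 0 (shut) to 1 (fully open), set as the call begins (- or left out, the last holds). The fingers move at their own pace and stop on an object; FORCE is the grip in N (left out, the last holds). Time passes only in rows, so rows that do not move let the fingers close. It gives the time, the measured TCP pose, the force, the opening and the grip force at its end, in the units of the state.
- robot.get_obs(): the state, without advancing time (a new reading comes with each control period).
- robot.capture(name): name is "scene" or "top"; returns the picture (420x560x3 uint8, red, green, blue); there is no depth.
- robot.calibration(name): a dict with "fx", "fy", "cx", "cy" (pixels), "k1" (the pictures are not rectified: a ray, as slopes to the right and down, at radius r is drawn at 1 + k1 r^2 times it, then the intrinsics apply), "R" (3x3) and "t" (3): a world point X has camera coordinates R X + t. Camera axes: x right, y down, z forward; pixel columns grow to the right and rows downward; lengths in m; the calibration is good to about 2 mm. A picture is of the moment at which its call begins. calibration takes no time and is no camera call.
- robot.close_job(): hands the job in; it is judged then, once.
Trained networks look in the newest picture that a camera, given by its name, has taken for a name from the list of things; names that differ only in an ending like _2 or _b are one class to them, and where a whole thing is asked for, a point or a joint stands for the part that bears it (a point fixed in the world has none). Each returns a list of dicts, best first, with "confidence" (0 to 1); they miss things now and then, are a little off and sometimes report something else, mostly with a low value. They report only what shows in the picture. A call takes as long as a camera call. They do not tell look-alikes from the thing itself.
- robot.look_for(camera, query): "rect" ([centre column, centre row, width, height] in pixels, round what is visible of it).
- robot.silhouettes(camera, query): "region" (420x560 bool, what is visible of it) and "rect" ([centre column, centre row, width, height] in pixels, round what is visible of it).
The state is a dict: "t": time; "joint_pos": joint angles; "qvel": joint speeds; "effort": joint torques, N m; "position": TCP position; "orientation": TCP orientation; "force": force on the tool from outside, world axes, zero at the start; "ft_torque": the same for the moment, N m; "finger_gap": finger opening in m; "gripper_force": force on a finger pad.
Only numpy, scipy, OpenCV 4.12 (cv2) and the standard library are available. Lean on these libraries where they do the work, as an engineer would, in place of code of your own. Each camera call takes 0.05 s, during which the arm holds its last target. There are 200 camera calls.

## Task

The metalworker wants to look over the polished head of the steel stake standing in the stump. Slide the copper wire coil up off the stake and lay it flat in the blue tray without dropping it, then draw the stake up out of its hole, tip it over at least 45 degrees from upright (up to level, not head down) and finish while still holding it there in the gripper, still, with every part of it more than 20 cm above the table. Leave the other things where they are.

Things in the scene. Friction and masses are not known exactly. Their poses are not given: they have to be found in the camera images.
- stake: Steel stake, 0.29-0.55 kg, upright, loose in the stump's hole. Origin: centre of its foot; +z to the head. From the foot: square tang 18 mm wide, 0-50 mm; round collar 46 mm across, 50-56 mm, resting on the stump's plate; square shank 22 mm wide, 56-108 mm, flats facing its x and y axes; polished domed head 22 mm across, 108-122 mm. Turned with the stump.
- stake_head (a point): Top centre of the stake's domed polished head, 122 mm from the foot.
- coil: Stiff rigid ring of wound copper wire, 61 to 62 mm outer diameter, 36 mm bore, 32 mm high, 0.15 to 0.29 kg. Origin at the centre of its underside, +z along its axis (up at the start). It sits around the stake on the collar and must be lifted clear over the head, which stands 34 mm above the coil's top.
- stump: Fixed round wooden stump, 210 mm across, 80 mm high, with a 76 mm square steel plate in the middle, its top 83 mm above the table. A vertical square hole in it, 21 mm wide and 60 mm deep, holds the stake's tang (50 mm). Origin: centre of the underside, at table height. Stands left or right, turned up to 0.7 rad; the tray is on the other side.
- tray: Fixed shallow blue square tray, 180 x 180 mm outside, 24 mm high, walls 6 mm, floor about 6 mm thick, empty. Origin at the centre of the underside, at table height, sides along its x and y axes. It stands on the other side from the stump.
- hammer: Bystander: hammer with a wooden handle, 260 mm long, lying far back on the table. Origin under the middle of its length.
- mallet: Bystander: wooden mallet, 265 mm long, head 60 mm across and 85 mm long, lying far back. Origin under the head.
- copper_bowl: Bystander: copper bowl, 100 mm across, 45 mm high, near the middle far back. Origin at the centre of its underside.
- copper_cup: Bystander: copper cup, 60 mm across, 55 mm high, out at the left. Origin at the centre of its underside.
- wood_block: Bystander: wooden block 50 x 70 x 35 mm, in the middle near the robot. Origin at the centre of its underside.
- polish: Bystander: amber jar with a black cap, 56 mm across, 90 mm high, out at the right. Origin at the centre of its underside.
Things that resemble listed ones, but are neither listed nor needed, are in the scene too. What is shaped like the coil but green or turquoise is not meant. Leave any turquoise look-alike of the stake alone.

How it is judged:
By the outcome, as a careful person would: the job done as asked, in the order asked, and still so for the second after the job is handed in, while the arm keeps its last pose, push and grip.
It also fails if it takes over 64 s, if anything falls off the work surface, if the arm or the gripper's body presses on something with over 40 N, if the wrist force passes 120 N, or if a joint passes its speed limit or range.

## Working session

There is one attempt and no reset: what is moved stays moved. The work goes in short steps, Python scripts to look and compute and a shell command to move; the robot and the scene stay as the last step left them, time stands still between calls to the robot, and variables do not carry over. Pictures are saved under pics/ and viewed, at most 10 in all, crops included, and the job is handed in when it is done.

```bash
mkdir -p pics; ls; cat > h.py <<'E'
import numpy as np, cv2
from workcell import robot
from scipy.spatial.transform import Rotation as Rn
def cal(n):
    c=robot.calibration(n); return c,np.array(c["R"]),np.array(c["t"])
def proj(n,X):
    c,R,t=cal(n); p=R@np.array(X,float)+t; s=p[:2]/p[2]; s=s*(1+c["k1"]*(s@s))
    return np.array([c["fx"]*s[0]+c["cx"],c["fy"]*s[1]+c["cy"]])
def ray(n,uv):
    c,R,t=cal(n); d=np.array([(uv[0]-c["cx"])/c["fx"],(uv[1]-c["cy"])/c["fy"]]); s=d.copy()
    for _ in range(20): s=d/(1+c["k1"]*(s@s))
    return -R.T@t, R.T@np.array([s[0],s[1],1])
def atz(n,uv,z):
    o,d=ray(n,uv); return o+d*(z-o[2])/d[2]
def save(n,f,im=None):
    im=robot.capture(n) if im is None else im
    cv2.imwrite("pics/"+f,cv2.cvtColor(im,cv2.COLOR_RGB2BGR)); return im
E
python3 - <<'E'
from h import *
for n in("scene","top"):
    save(n,n+"0.png"); c,R,t=cal(n); print(n,-R.T@t,c["fx"])
    for q in("stake","coil","stump","tray","stake_head"):
        print(q,[(round(d["confidence"],2),np.round(d["rect"]).tolist()) for d in robot.look_for(n,q)][:4])
o=robot.get_obs(); print(o["t"],o["position"],o["orientation"],o["finger_gap"])
E
```

```text
pics
scene [ 1.20397079 -0.15378359  1.19783871] 485.0381510579057
stake [(0.76, [158.0, 178.0, 18.0, 31.0]), (0.55, [195.0, 215.0, 19.0, 12.0])]
coil [(0.77, [175.0, 324.0, 23.0, 24.0]), (0.71, [197.0, 218.0, 24.0, 30.0]), (0.68, [276.0, 233.0, 23.0, 24.0]), (0.26, [196.0, 215.0, 9.0, 18.0])]
stump [(0.63, [200.0, 231.0, 81.0, 78.0])]
tray [(0.77, [348.0, 190.0, 88.0, 68.0])]
stake_head [(0.66, [157.0, 177.0, 16.0, 29.0]), (0.61, [194.0, 214.0, 13.0, 14.0])]
top [0.43910574 0.01044294 1.30139463] 413.8770878897984
stake [(0.7, [395.0, 272.0, 16.0, 14.0]), (0.24, [360.0, 114.0, 29.0, 81.0])]
coil [(0.55, [367.0, 206.0, 18.0, 27.0]), (0.53, [394.0, 136.0, 24.0, 25.0]), (0.47, [297.0, 196.0, 19.0, 20.0])]
stump [(0.86, [363.0, 209.0, 70.0, 70.0]), (0.31, [446.0, 215.0, 28.0, 19.0])]
tray [(0.98, [221.0, 226.0, 66.0, 64.0])]
stake_head [(0.67, [394.0, 272.0, 12.0, 12.0]), (0.51, [368.0, 205.0, 10.0, 7.0])]
0.6 [ 0.16955124 -0.49685135  0.40471302] [3.09918300e+00 5.14121848e-01 6.44185177e-05] 0.08565276042963711
```

```bash
python3 - <<'E'
import cv2
a=cv2.imread("pics/scene0.png");b=cv2.imread("pics/top0.png")
cv2.imwrite("pics/s1.png",cv2.resize(a[130:350,120:410],None,fx=2.7,fy=2.7,interpolation=3))
cv2.imwrite("pics/t1.png",cv2.resize(b[110:300,170:450],None,fx=2.8,fy=2.8,interpolation=3))
E
```

```text
(no output)
```

View pics/s1.png

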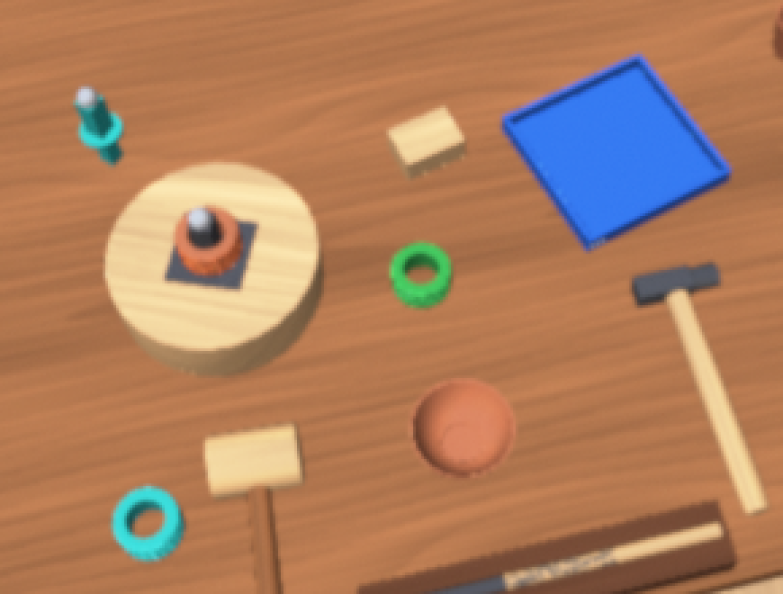

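View pics/t1.png

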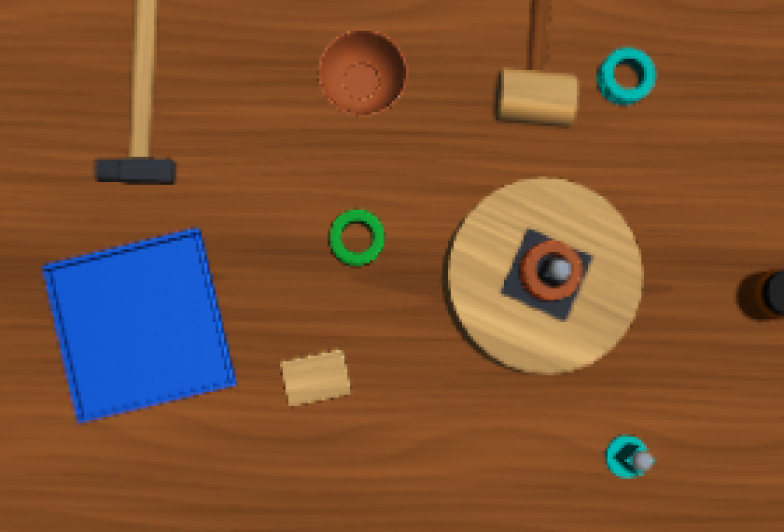

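The scene shows the stump on the right with the copper coil on the dark stake (scene px ~(196,217), top px ~(369,206)). The blue tray is on the left (top px ~(220,226)). The green ring, the turquoise ring and the turquoise stake are look-alikes and will be left alone. Next I'll measure precisely.

```bash
python3 - <<'E'
from h import *
T=cv2.cvtColor(cv2.imread("pics/top0.png"),cv2.COLOR_BGR2RGB); S=cv2.cvtColor(cv2.imread("pics/scene0.png"),cv2.COLOR_BGR2RGB)
def blob(m):
    n,l,s,c=cv2.connectedComponentsWithStats(m.astype(np.uint8)); k=1+np.argmax(s[1:,4]); return l==k
def work(n,im,box,tb):
    h=cv2.cvtColor(im,cv2.COLOR_RGB2HSV).astype(int)
    w=np.zeros(im.shape[:2],bool); w[box[1]:box[3],box[0]:box[2]]=1
    cu=blob(w&(h[...,0]<11)&(h[...,1]>130)&(h[...,2]>60)); 
    dk=blob(w&(h[...,2]<110)&(h[...,1]<110))
    fill=cv2.morphologyEx((cu|dk).astype(np.uint8),cv2.MORPH_CLOSE,np.ones((5,5)))
    pl=np.argwhere(fill)[:,::-1]; P=np.array([atz(n,p,.083)[:2] for p in pl])
    r=cv2.minAreaRect((P*1000).astype(np.float32)); print(n,"plate",r)
    c=cu.nonzero(); print("coil px ext",c[1].min(),c[1].max(),c[0].min(),c[0].max(),"centroid@.12",atz(n,[c[1].mean(),c[0].mean()],.115))
    blue=blob((h[...,0]>100)&(h[...,0]<125)&(h[...,1]>150)); P=np.array([atz(n,p,.02)[:2] for p in np.argwhere(blue)[:,::-1]])
    print("tray",cv2.minAreaRect((P*1000).astype(np.float32)))
    hd=w&(h[...,2]>140)&(h[...,1]<50); y,x=hd.nonzero(); print("head px",x.mean(),y.mean(),len(x)); return [x.mean(),y.mean()]
a=work("top",T,(345,188,390,228),0); b=work("scene",S,(175,195,220,245),0)
print(atz("top",a,.152),atz("scene",b,.152))
for n in("top","scene"):
    s=robot.silhouettes(n,"stump")[0]["region"]; P=np.array([atz(n,p,.08)[:2] for p in np.argwhere(s)[:,::-1]]); print("stump",n,cv2.minEnclosingCircle((P*1000).astype(np.float32)))
o=robot.get_obs();print(Rn.from_rotvec(o["orientation"]).as_matrix().round(4))
E
```

```text
top plate ((537.6578979492188, -238.9817657470703), (74.56681823730469, 75.17356872558594), 67.4884033203125)
coil px ext 356 377 196 217 centroid@.12 [ 0.53881763 -0.23632903  0.115     ]Traceback (most recent call last):
  File "<stdin>", line 17, in <module>
  File "<stdin>", line 14, in work
  File "h.py", line 14, in atz
    o,d=ray(n,uv); return o+d*(z-o[2])/d[2]
        ~~~^^^^^^
  File "h.py", line 10, in ray
    c,R,t=cal(n); d=np.array([(uv[0]-c["cx"])/c["fx"],(uv[1]-c["cy"])/c["fy"]]); s=d.copy()
          ~~~^^^
  File "h.py", line 5, in cal
    c=robot.calibration(n); return c,np.array(c["R"]),np.array(c["t"])
ValueError: time passes only in moves, steps and waits
```

```bash
sed -i 's/^def cal/from functools import lru_cache\n@lru_cache(None)\ndef cal/' h.py; python3 - <<'E'
from h import *
T=cv2.cvtColor(cv2.imread("pics/top0.png"),cv2.COLOR_BGR2RGB); S=cv2.cvtColor(cv2.imread("pics/scene0.png"),cv2.COLOR_BGR2RGB)
def blob(m):
    n,l,s,c=cv2.connectedComponentsWithStats(m.astype(np.uint8)); k=1+np.argmax(s[1:,4]); return l==k
def work(n,im,box):
    h=cv2.cvtColor(im,cv2.COLOR_RGB2HSV).astype(int)
    w=np.zeros(im.shape[:2],bool); w[box[1]:box[3],box[0]:box[2]]=1
    cu=blob(w&(h[...,0]<11)&(h[...,1]>130)&(h[...,2]>60)); 
    c=cu.nonzero(); print(n,"coil",atz(n,[c[1].mean(),c[0].mean()],.112))
    blue=blob((h[...,0]>100)&(h[...,0]<125)&(h[...,1]>150)); P=np.array([atz(n,p,.02)[:2] for p in np.argwhere(blue)[:,::-1]])
    print("tray",cv2.minAreaRect((P*1000).astype(np.float32)))
    hd=w&(h[...,2]>140)&(h[...,1]<50); y,x=hd.nonzero(); print("head",len(x),atz(n,[x.mean(),y.mean()],.152))
work("top",T,(345,188,390,228)); work("scene",S,(175,195,220,245))
for n in("top","scene"):
    s=robot.silhouettes(n,"stump")[0]["region"]; P=np.array([atz(n,p,.08)[:2] for p in np.argwhere(s)[:,::-1]]); print("stump",n,cv2.minEnclosingCircle((P*1000).astype(np.float32)))
o=robot.get_obs();print(Rn.from_rotvec(o["orientation"]).as_matrix().round(4))
E
```

```text
top coil [ 0.53906977 -0.23695303  0.112     ]
tray ((475.1379699707031, 199.8433380126953), (179.05523681640625, 180.2342071533203), 15.191580772399902)
head 19 [ 0.53856984 -0.24179617  0.152     ]
scene coil [ 0.55438384 -0.23989457  0.112     ]
tray ((480.1482849121094, 195.21498107910156), (183.22206115722656, 183.611572265625), 15.285487174987793)
head 50 [ 0.54376509 -0.24254821  0.152     ]
stump top ((535.5896606445312, -236.02915954589844), 108.52310180664062)
stump scene ((556.609375, -239.62384033203125), 119.39031219482422)
[[ 9.464e-01  3.229e-01  0.000e+00]
 [ 3.229e-01 -9.464e-01 -1.000e-04]
 [-0.000e+00  1.000e-04 -1.000e+00]]
```

```bash

python3 -m pendant '{"travel":[[0,0,0],[0,0,0],[0,0,0],[0,0,0],[0,0,0]],"spin":[-0.14,-0.14,-0.14,-0.14,-0.14]}' 1 60 >/dev/null
python3 -m pendant '{"travel":[[0,0,0],[0.5,0.3,0],[0.6,0.4,0],[0.6,0.4,0],[0.6,0.4,0]],"spin":[-0.15,0,0,0,0]}' >/dev/null
python3 -m pendant '{"travel":[[0.6,0.4,0],[0.6,0.4,0],[0.6,0.4,0],[0.6,0.4,0],[0.6,0.4,0]],"spin":[0,0,0,0,0]}' >/dev/null
python3 -m pendant '{"travel":[[0.6,0.4,0],[0.6,0.4,0],[0.6,0.3,0],[0.5,0.2,0],[0,0,0]],"spin":[0,0,0,0,0]}'
cat > st.py <<'E'
from h import *; import sys
o=robot.get_obs(); R=Rn.from_rotvec(o["orientation"]).as_matrix(); p=np.array(o["position"])
print("t",o["t"],"p",p.round(4),"xaxis deg",np.degrees(np.arctan2(R[1,0],R[0,0])).round(2),"z",R[:,2].round(3),"q",np.round(o["joint_pos"],2),"F",np.round(o["force"],1),"gap",round(o["finger_gap"],4),"gf",np.round(o["gripper_force"],1))
if len(sys.argv)>3: print("units",(R.T@(np.array(list(map(float,sys.argv[1:4])))-p)/.05).round(3))
E
python3 st.py 0.538 -0.24 0.263
```

```text
t: 2.7
position: [0.5384, -0.235, 0.4044]
orientation: [-2.608, -1.751, -0.001]
force: [-0.2, -0.1, 0.3]
finger_gap: 0.0856
gripper_force: 0.0
t 2.7 p [ 0.5384 -0.235   0.4044] xaxis deg 67.75 z [ 0.     0.001 -1.   ] q [-0.54  0.46  1.35  0.    1.34 -0.15] F [-0.2 -0.1  0.3] gap 0.0856 gf 0.0
units [-0.099  0.031  2.828]
```

```bash

python3 -m pendant '{"travel":[[-0.09,0.03,0.3],[0,0,0.5],[0,0,0.5],[0,0,0.4],[0,0,0]],"spin":[0,0,0,0,0]}' >/dev/null
python3 - <<'E'
from h import *
a=save("top","t2.png")[160:270,310:430]; b=save("scene","s2.png")[150:280,140:270]
im=np.hstack([cv2.resize(a,(400,400),interpolation=2),cv2.resize(b,(400,400),interpolation=2)]); save("",'c2.png',im)
E
python3 st.py 0.538 -0.24 0.263
```

```text
t 3.3 p [ 0.536  -0.2427  0.3202] xaxis deg 67.51 z [-0. -0. -1.] q [-0.56  0.53  1.46 -0.    1.15 -0.16] F [ 0.1 -0.9  1.1] gap 0.0855 gf 0.0
units [0.064 0.016 1.143]
```

View pics/c2.png

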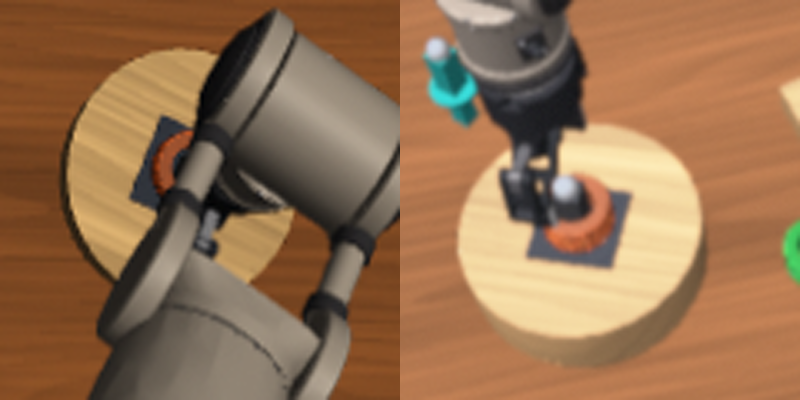

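```bash
python3 - <<'E'
from h import *
o=robot.get_obs(); R=Rn.from_rotvec(o["orientation"]).as_matrix(); p=np.array(o["position"])
f=lambda n,X:((proj(n,X)-([140,150] if n=="scene" else [310,160]))*([400/130,400/130] if n=="scene" else [400/120,400/110])).round()
for s in(.0,.043,.057,-.043,-.057): 
  for d in (.16,.1,): print(s,d,f("scene",p+R@[0,s,d]),f("top",p+R@[0,s,d]))
print("head",f("scene",[.538,-.24,.155]),f("top",[.538,-.24,.155]))
E
```

```text
0.0 0.16 [161. 173.] [205. 168.]
0.0 0.1 [147. 133.] [222. 162.]
0.043 0.16 [147. 218.] [225. 117.]
0.043 0.1 [133. 180.] [243. 108.]
0.057 0.16 [143. 233.] [231. 101.]
0.057 0.1 [128. 195.] [249.  91.]
-0.043 0.16 [174. 129.] [185. 220.]
-0.043 0.1 [161.  88.] [201. 216.]
-0.057 0.16 [178. 115.] [179. 236.]
-0.057 0.1 [166.  73.] [194. 234.]
head [165. 177.] [201. 166.]
```

```bash
python3 - <<'E'
from h import *
o=robot.get_obs(); R=Rn.from_rotvec(o["orientation"]).as_matrix(); p=np.array(o["position"])
out=[]
for n,f,(x0,y0) in(("top","t2.png",(340,185)),("scene","s2.png",(150,165))):
    a=cv2.imread("pics/"+f)[y0:y0+60,x0:x0+60]; a=cv2.resize(a,(400,400),interpolation=2)
    g=lambda X:tuple(int(v) for v in ((proj(n,X)-[x0,y0]+.5)*400/60))
    for s in(.0425,-.0425):
        q=np.array([g(p+R@[x,s,d]) for x,d in((-.011,.125),(.011,.125),(.011,.16),(-.011,.16))]); cv2.polylines(a,[q],True,(0,255,255),1)
    out.append(a)
cv2.imwrite("pics/c3.png",np.hstack(out))
E
```

```text
(no output)
```

View pics/c3.png

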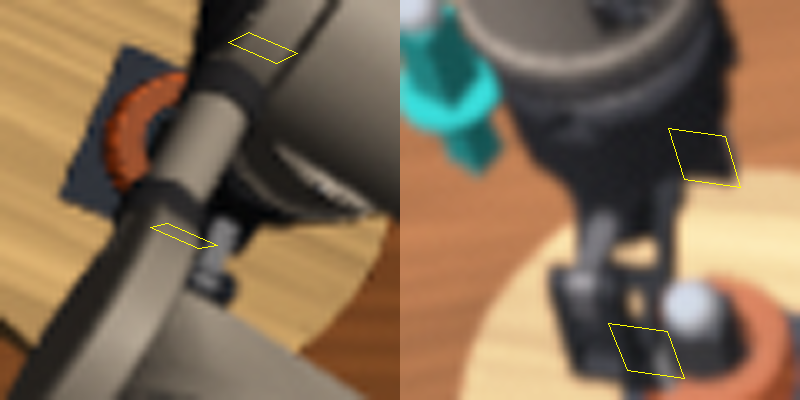

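The picture shows the fingers straddling the coil, and the predicted pad boxes sit on the dark fingers in both views. I'll descend and grip.

```bash

python3 -m pendant '{"travel":[[0.07,0.04,0.2],[0,0,0.3],[0,0,0.3],[0,0,0.3],[0,0,0]],"spin":[0,0,0,0,0]}'
python3 -m pendant '{"travel":[[0,0,0],[0,0,0],[0,0,0],[0,0,0],[0,0,0]],"spin":[0,0,0,0,0]}' 0.4 40 >/dev/null
python3 -m pendant '{"travel":[[0,0,0],[0,0,0],[0,0,0],[0,0,0],[0,0,0]],"spin":[0,0,0,0,0]}'
python3 st.py 0.538 -0.24 0.263
```

```text
t: 3.8
position: [0.5391, -0.2393, 0.2634]
orientation: [-2.61, -1.745, 0.002]
force: [0.1, 0.2, -0.5]
finger_gap: 0.0849
gripper_force: 0.0
t: 4.8
position: [0.5398, -0.2399, 0.2664]
orientation: [2.609, 1.745, 0.002]
force: [0.6, 0.3, 6.5]
finger_gap: 0.0577
gripper_force: 43.9
t 4.8 p [ 0.5398 -0.2399  0.2664] xaxis deg 67.54 z [ 0.003 -0.002 -1.   ] q [-0.55  0.6   1.52  0.    1.03 -0.16] F [0.6 0.3 6.5] gap 0.0577 gf 43.9
units [-0.016 -0.033  0.067]
```

```bash

python3 -m pendant '{"travel":[[0,0,-0.1],[0,0,-0.15],[0,0,-0.2],[0,0,-0.2],[0,0,0]],"spin":[0,0,0,0,0]}' - 50
python3 - <<'E'
from h import *
a=save("top","t4.png")[185:245,340:400]; b=save("scene","s4.png")[165:225,150:210]
save("",'c4.png',np.hstack([cv2.resize(a,(400,400),interpolation=2),cv2.resize(b,(400,400),interpolation=2)]))
E
```

```text
t: 5.3
position: [0.5398, -0.2399, 0.2992]
orientation: [2.609, 1.745, 0.002]
force: [0.4, 0.5, -2.5]
finger_gap: 0.0578
gripper_force: 54.1
```

View pics/c4.png

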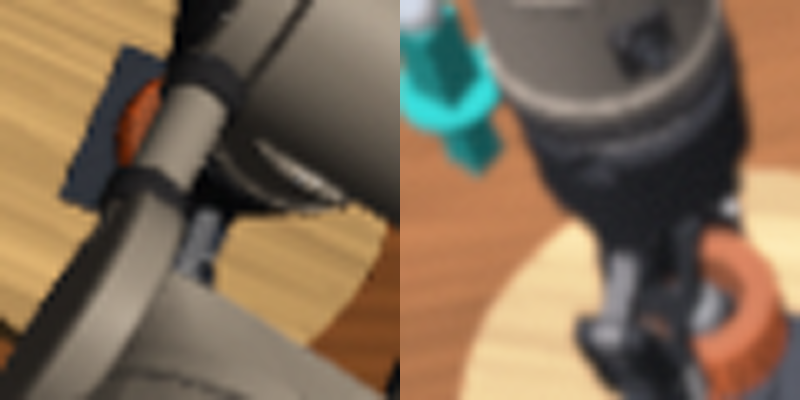

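```bash
cat > coilx.py <<'E'
from h import *; import sys
k=sys.argv[1]; zb=float(sys.argv[2]); bx=eval(sys.argv[3]); o=robot.get_obs(); R=Rn.from_rotvec(o["orientation"]).as_matrix(); p=np.array(o["position"])
for n,f in(("top","t"),("scene","s")):
    if n not in bx: continue
    h=cv2.cvtColor(cv2.imread(f"pics/{f}{k}.png"),cv2.COLOR_BGR2HSV).astype(int); x0,y0,x1,y1=bx[n]
    m=((h[...,0]<11)&(h[...,1]>150)&(h[...,2]>90))[y0:y1,x0:x1].astype(np.uint8); c=np.argwhere(m)
    print(n,"obs cols",c[:,1].min()+x0,c[:,1].max()+x0,"rows",c[:,0].min()+y0,c[:,0].max()+y0,len(c))
    for e in np.arange(-.02,.026,.005):
        ctr=p[:2]+R[:2,0]*e
        P=np.array([proj(n,[ctr[0]+.0308*np.cos(a),ctr[1]+.0308*np.sin(a),z]) for a in np.linspace(0,6.28,60) for z in(zb,zb+.032)])
        print(round(e,3),P.min(0).round(1),P.max(0).round(1))
E
python3 coilx.py 4 0.122 '{"top":(345,180,385,230),"scene":(180,180,225,240)}'
```

```text
top obs cols 359 363 rows 197 208 34
-0.02 [363.3 197.2] [387.4 219.7]
-0.015 [361.8 196.4] [385.8 218.9]
-0.01 [360.2 195.7] [384.1 218.2]
-0.005 [358.6 195. ] [382.5 217.5]
0.0 [357.  194.3] [380.9 216.8]
0.005 [355.4 193.6] [379.3 216.1]
0.01 [353.8 192.8] [377.6 215.4]
0.015 [352.2 192.1] [376.  214.7]
0.02 [350.6 191.4] [374.4 214. ]
0.025 [349.  190.7] [372.8 213.3]
scene obs cols 196 207 rows 211 224 77
-0.02 [174.1 196.9] [200.6 224.1]
-0.015 [176.  197.1] [202.5 224.3]
-0.01 [177.9 197.4] [204.4 224.6]
-0.005 [179.8 197.6] [206.3 224.9]
0.0 [181.8 197.9] [208.2 225.1]
0.005 [183.7 198.1] [210.1 225.4]
0.01 [185.6 198.3] [211.9 225.6]
0.015 [187.6 198.6] [213.8 225.9]
0.02 [189.5 198.8] [215.7 226.1]
0.025 [191.4 199.1] [217.6 226.4]
```

The coil is gripped centrally, within 2 mm of the TCP. I'll lift it clear of the head and carry it to the tray.

```bash

python3 -m pendant '{"travel":[[0,0,-0.2],[0,0,-0.3],[0,0,-0.4],[0,0,-0.4],[0,0,-0.1]],"spin":[0,0,0,0,0]}'
python3 -m pendant '{"travel":[[0.2,-0.1,0],[0.4,-0.25,0],[0.6,-0.35,0],[0.6,-0.35,0],[0.6,-0.35,0]],"spin":[0,0,0,0,0]}' >/dev/null
python3 -m pendant '{"travel":[[0.6,-0.4,0],[0.6,-0.4,0],[0.6,-0.4,0],[0.6,-0.4,0],[0.6,-0.4,0]],"spin":[0,0,0,0,0]}' >/dev/null
python3 -m pendant '{"travel":[[0.6,-0.35,0],[0.6,-0.35,0],[0.6,-0.3,0],[0.4,-0.1,0],[0,0,0]],"spin":[0,0,0,0,0]}'
python3 st.py 0.477 0.198 0.184
```

```text
t: 5.9
position: [0.5397, -0.2398, 0.3698]
orientation: [2.608, 1.744, 0.003]
force: [0.1, 0.6, -1.9]
finger_gap: 0.0576
gripper_force: 54.2
t: 7.4
position: [0.4756, 0.2001, 0.3659]
orientation: [-2.607, -1.75, 0.003]
force: [-0.9, 0.2, -2.8]
finger_gap: 0.0575
gripper_force: 54.1
t 7.4 p [0.4756 0.2001 0.3659] xaxis deg 67.74 z [-0.002  0.    -1.   ] q [0.25 0.36 1.61 0.   1.17 0.64] F [-0.9  0.2 -2.8] gap 0.0575 gf 54.1
units [-0.026  0.05   3.638]
```

```bash

python3 -m pendant '{"travel":[[0,0.04,0.4],[0,0,0.7],[0,0,0.8],[0,0,0.7],[0,0,0.4]],"spin":[0,0,0,0,0]}' >/dev/null
python3 -m pendant '{"travel":[[0,0,0.2],[0,0,0.1],[0,0,0.05],[0,0,0.05],[0,0,0]],"spin":[0,0,0,0,0]}'
python3 - <<'E'
from h import *
a=save("top","t5.png"); b=save("scene","s5.png")
E
python3 coilx.py 5 0.0145 '{"top":(190,195,250,258),"scene":(305,160,390,220)}' | grep -E "obs|^(-?0.005|0.0|0.005|-0.0) "
```

```text
t: 8.4
position: [0.4786, 0.1967, 0.1978]
orientation: [2.611, 1.746, 0.002]
force: [0.2, -0.2, -3.0]
finger_gap: 0.0578
gripper_force: 54.2
top obs cols 207 243 rows 197 198 2
-0.005 [210.1 214.7] [231.5 235.1]
0.0 [208.6 214.1] [230.1 234.5]
0.005 [207.2 213.4] [228.6 233.8]
scene obs cols 339 356 rows 181 188 37
-0.005 [335.2 169.5] [357.6 193.3]
0.0 [336.9 169.7] [359.3 193.5]
0.005 [338.6 169.9] [361.1 193.7]
```

Still about 12–14 mm to go to the floor; I'll finish gently and watch the force.

```bash

python3 -m pendant '{"travel":[[0,0,0.1],[0,0,0.05],[0,0,0.03],[0,0,0.02],[0,0,0]],"spin":[0,0,0,0,0]}'
python3 -m pendant '{"travel":[[0,0,0.02],[0,0,0.02],[0,0,0.02],[0,0,0],[0,0,0]],"spin":[0,0,0,0,0]}'
```

```text
t: 9.0
position: [0.4784, 0.1967, 0.187]
orientation: [-2.611, -1.746, 0.001]
force: [0.0, -0.7, -2.7]
finger_gap: 0.0579
gripper_force: 54.3
t: 9.5
position: [0.4784, 0.1967, 0.1841]
orientation: [2.611, 1.746, -0.0]
force: [0.1, -0.4, -2.5]
finger_gap: 0.0576
gripper_force: 54.3
```

```bash

python3 -m pendant '{"travel":[[0,0,0.02],[0,0,0.02],[0,0,0],[0,0,0],[0,0,0]],"spin":[0,0,0,0,0]}'
python3 -m pendant '{"travel":[[0,0,0.02],[0,0,0.02],[0,0,0],[0,0,0],[0,0,0]],"spin":[0,0,0,0,0]}'
```

```text
t: 10.0
position: [0.4785, 0.1967, 0.1834]
orientation: [2.611, 1.746, 0.001]
force: [-4.5, -0.2, 10.1]
finger_gap: 0.0578
gripper_force: 55.5
t: 10.5
position: [0.4783, 0.1967, 0.1833]
orientation: [2.61, 1.746, 0.003]
force: [-10.3, -3.9, 28.9]
finger_gap: 0.0579
gripper_force: 57.7
```

```bash

python3 -m pendant '{"travel":[[0,0,-0.02],[0,0,-0.01],[0,0,0],[0,0,0],[0,0,0]],"spin":[0,0,0,0,0]}'
python3 -m pendant '{"travel":[[0,0,0],[0,0,0],[0,0,0],[0,0,0],[0,0,0]],"spin":[0,0,0,0,0]}' 1
python3 -m pendant '{"travel":[[0,0,-0.2],[0,0,-0.4],[0,0,-0.8],[0,0,-1],[0,0,-1]],"spin":[0,0,0,0,0]}'
```

```text
t: 11.0
position: [0.4784, 0.1967, 0.1834]
orientation: [2.611, 1.746, 0.001]
force: [-5.3, -1.9, 14.6]
finger_gap: 0.0579
gripper_force: 56.1
t: 11.5
position: [0.4785, 0.1967, 0.1815]
orientation: [2.612, 1.746, -0.0]
force: [0.1, -0.4, -0.0]
finger_gap: 0.0856
gripper_force: 0.0
t: 12.0
position: [0.478, 0.1966, 0.3539]
orientation: [-2.611, -1.746, 0.001]
force: [1.8, 0.4, 0.0]
finger_gap: 0.0852
gripper_force: 0.0
```

```bash

python3 -m pendant '{"travel":[[0,0,-0.3],[0,0,0],[0,0,0],[0,0,0],[0,0,0]],"spin":[0,0,0,0,0]}'>/dev/null
python3 - <<'E'
from h import *
a=save("top","t6.png"); b=save("scene","s6.png")
for n in("top","scene"):
    for q in("stake","stake_head","coil"):
        for d in robot.silhouettes(n,q):
            y,x=d["region"].nonzero(); print(n,q,round(d["confidence"],2),np.round(d["rect"]),round(x.mean(),1),round(y.mean(),1))
for n,im in(("top",a),("scene",b)):
    h=cv2.cvtColor(im,cv2.COLOR_RGB2HSV).astype(int); w=np.zeros(im.shape[:2],bool)
    x0,y0,x1,y1=(345,188,390,228) if n=="top" else (175,195,220,245); w[y0:y1,x0:x1]=1
    hd=w&(h[...,2]>130)&(h[...,1]<60); y,x=hd.nonzero(); print(n,"head",len(x),x.mean(),y.mean(),atz(n,[x.mean(),y.mean()],.152))
A=cv2.resize(np.hstack([a[170:250,325:405],b[180:260,155:235]]),(800,400),interpolation=2)
B=cv2.resize(np.hstack([a[185:265,180:260],b[150:230,305:385]]),(400,200),interpolation=2)
save("","c6.png",np.vstack([A,np.hstack([B,B*0])]))
E
```

```text
top stake 0.73 [366. 209.  15.  17.] 365.3 207.8
top stake 0.46 [394. 272.  18.  16.] 393.6 272.7
top stake 0.21 [225. 225.   2.  15.] 224.9 224.7
top stake_head 0.63 [396. 272.  16.  13.] 393.7 272.7
top stake_head 0.61 [367. 207.  20.  14.] 366.1 207.8
top coil 0.62 [226. 224.   4.  18.] 224.8 225.5
top coil 0.52 [296. 196.  20.  18.] 296.9 194.4
top coil 0.5 [394. 136.  20.  21.] 393.1 136.7
scene stake 0.83 [198. 220.  24.  18.] 197.0 219.6
scene stake 0.78 [159. 178.  14.  29.] 156.6 176.8
scene stake_head 0.79 [196. 219.  19.  26.] 196.2 218.5
scene stake_head 0.79 [158. 176.  12.  24.] 156.0 175.9
scene coil 0.89 [175. 322.  23.  25.] 174.3 323.4
scene coil 0.74 [277. 231.  23.  27.] 276.3 232.1
scene coil 0.73 [348. 182.  17.  22.] 347.7 183.9
top head 22 370.3181818181818 205.36363636363637 [ 0.53915189 -0.24090434  0.152     ]
scene head 87 194.19540229885058 214.1264367816092 [ 0.55527499 -0.24186661  0.152     ]
```

View pics/c6.png

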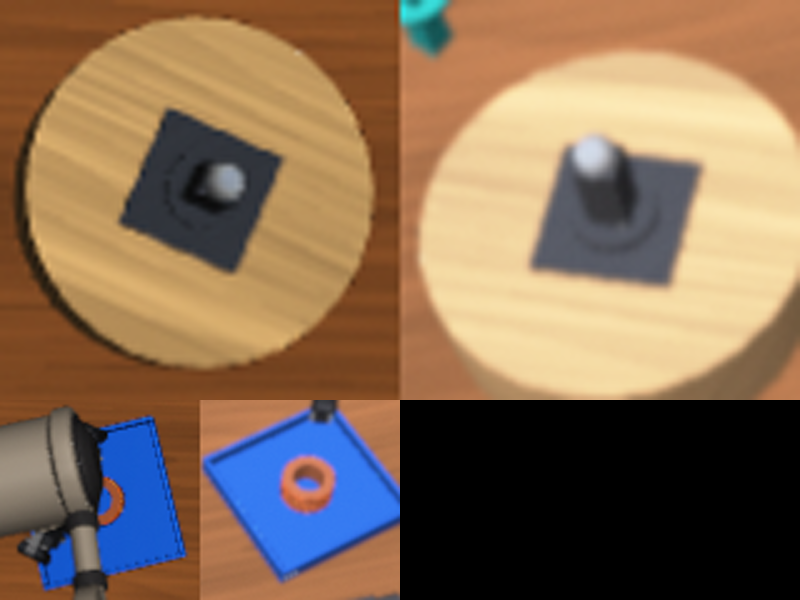

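The coil lies flat in the tray (scene px ~(347,183)). The stake stands upright, with its head at top px (370,205). The moves can't tilt the tool, so I'll pivot the stake between the pads against the stump's rim. First I'll go back to it.

```bash

python3 -m pendant '{"travel":[[-0.3,0.2,-0.2],[-0.6,0.35,-0.2],[-0.6,0.35,-0.2],[-0.6,0.35,0],[-0.6,0.35,0]],"spin":[0,0,0,0,0]}' >/dev/null
python3 -m pendant '{"travel":[[-0.6,0.35,0],[-0.6,0.35,0],[-0.6,0.35,0],[-0.6,0.4,0],[-0.6,0.4,0]],"spin":[0,0,0,0,0]}' >/dev/null
python3 -m pendant '{"travel":[[-0.6,0.4,0],[-0.6,0.4,0],[-0.5,0.3,0],[-0.2,0.1,0],[0,0,0]],"spin":[0,0,0,0,0]}' >/dev/null
python3 st.py 0.540 -0.241 0.278
```

```text
t 14.4 p [ 0.548  -0.2444  0.3962] xaxis deg 67.42 z [-0.001  0.    -1.   ] q [-0.55  0.49  1.32 -0.    1.34 -0.15] F [0.7 0.2 0. ] gap 0.0854 gf 0.0
units [ 2.000e-03 -1.720e-01  2.364e+00]
```

```bash

python3 -m pendant '{"travel":[[0,-0.17,0.3],[0,0,0.5],[0,0,0.5],[0,0,0.5],[0,0,0.3]],"spin":[0,0,0,0,0]}' >/dev/null
python3 -m pendant '{"travel":[[0,0,0.2],[0,0,0.05],[0,0,0],[0,0,0],[0,0,0]],"spin":[0,0,0,0,0]}'
python3 st.py 0.540 -0.241 0.278
python3 -m pendant '{"travel":[[0,0,0],[0,0,0],[0,0,0],[0,0,0],[0,0,0]],"spin":[0,0,0,0,0]}' 0.1 60 >/dev/null
python3 -m pendant '{"travel":[[0,0,0],[0,0,0],[0,0,0],[0,0,0],[0,0,0]],"spin":[0,0,0,0,0]}'
python3 st.py 0.540 -0.241 0.278
```

```text
t: 15.4
position: [0.5405, -0.2401, 0.2802]
orientation: [2.61, 1.746, 0.001]
force: [-0.3, 0.3, 0.1]
finger_gap: 0.0858
gripper_force: 0.0
t 15.4 p [ 0.5405 -0.2401  0.2802] xaxis deg 67.55 z [ 0.001 -0.001 -1.   ] q [-0.55  0.58  1.5  -0.    1.06 -0.16] F [-0.3  0.3  0.1] gap 0.0858 gf 0.0
units [-0.021 -0.002  0.043]
t: 16.4
position: [0.5402, -0.24, 0.2793]
orientation: [2.611, 1.746, -0.0]
force: [-2.2, 1.3, 2.9]
finger_gap: 0.0212
gripper_force: 59.6
t 16.4 p [ 0.5402 -0.24    0.2793] xaxis deg 67.54 z [-0. -0. -1.] q [-0.55  0.58  1.5  -0.    1.06 -0.16] F [-2.2  1.3  2.9] gap 0.0212 gf 59.6
units [-0.02   0.003  0.027]
```

Gripped: the gap is 21 mm on the 22 mm shank. I'll draw it up.

```bash

python3 -m pendant '{"travel":[[0,0,-0.1],[0,0,-0.2],[0,0,-0.3],[0,0,-0.3],[0,0,-0.3]],"spin":[0,0,0,0,0]}'
python3 -m pendant '{"travel":[[0,0,-0.3],[0,0,-0.3],[0,0,-0.2],[0,0,0],[0,0,0]],"spin":[0,0,0,0,0]}'
```

```text
t: 16.9
position: [0.5403, -0.24, 0.3399]
orientation: [-2.611, -1.746, 0.0]
force: [0.1, -0.3, -4.6]
finger_gap: 0.0214
gripper_force: 58.9
t: 17.4
position: [0.5402, -0.2399, 0.3788]
orientation: [-2.611, -1.746, 0.0]
force: [-0.7, 0.6, -4.4]
finger_gap: 0.0214
gripper_force: 59.2
```

```bash

python3 -m pendant '{"travel":[[0.3,0,0],[0.6,0,0],[0.8,0,0],[0.7,0,0],[0.5,0,0]],"spin":[0,0,0,0,0]}' >/dev/null
python3 -m pendant '{"travel":[[0,0,0.2],[0,0,0.5],[0,0,0.5],[0,0,0.4],[0,0,0.05]],"spin":[0,0,0,0,0]}' >/dev/null
python3 -m pendant '{"travel":[[0,0,0],[0,0,0],[0,0,0],[0,0,0],[0,0,0]],"spin":[0,0,0,0,0]}' - 25
python3 st.py 0.594 -0.107 0.296
```

```text
t: 18.9
position: [0.5958, -0.1061, 0.2973]
orientation: [2.611, 1.746, 0.001]
force: [-0.3, 0.1, -5.1]
finger_gap: 0.0212
gripper_force: 59.2
t 18.9 p [ 0.5958 -0.1061  0.2973] xaxis deg 67.54 z [ 0.001 -0.    -1.   ] q [-0.3   0.58  1.44 -0.    1.12  0.09] F [-0.3  0.1 -5.1] gap 0.0212 gf 59.2
units [-0.031 -0.025  0.027]
```

```bash

python3 -m pendant '{"travel":[[0,0,0],[0,0,0],[0,0,0]],"spin":[0,0,0]}' 0.1 30 | grep grip
python3 -m pendant '{"travel":[[-0.2,0,0],[-0.2,0,0],[-0.1,0,0],[-0.05,0,0],[-0.05,0,0]],"spin":[0,0,0,0,0]}'
python3 -m pendant '{"travel":[[-0.05,0,0],[-0.05,0,0],[-0.05,0,0],[-0.05,0,0],[-0.05,0,0]],"spin":[0,0,0,0,0]}'
```

```text
gripper_force: 59.2
t: 19.7
position: [0.5841, -0.1342, 0.2967]
orientation: [2.612, 1.745, 0.0]
force: [0.4, 0.6, -4.8]
finger_gap: 0.0214
gripper_force: 59.3
t: 20.2
position: [0.58, -0.1435, 0.2973]
orientation: [-2.61, -1.746, -0.006]
force: [2.3, 7.1, 0.4]
finger_gap: 0.0214
gripper_force: 59.9
```

```bash

python3 -m pendant '{"travel":[[-0.05,0,0],[-0.05,0,0],[-0.05,0,0]],"spin":[0,0,0]}'|grep -E "pos|force"
python3 -m pendant '{"travel":[[-0.05,0,0],[-0.05,0,0],[-0.05,0,0]],"spin":[0,0,0]}'|grep -E "pos|force"
python3 - <<'E'
from h import *
b=save("scene","s7.png")[165:245,175:295]
save("",'c7.png',cv2.resize(b,(780,520),interpolation=2))
E
```

```text
position: [0.5771, -0.1505, 0.2973]
force: [3.3, 8.8, -2.0]
gripper_force: 59.7
position: [0.5743, -0.1574, 0.2967]
force: [3.1, 7.8, -5.4]
gripper_force: 58.9
```

View pics/c7.png

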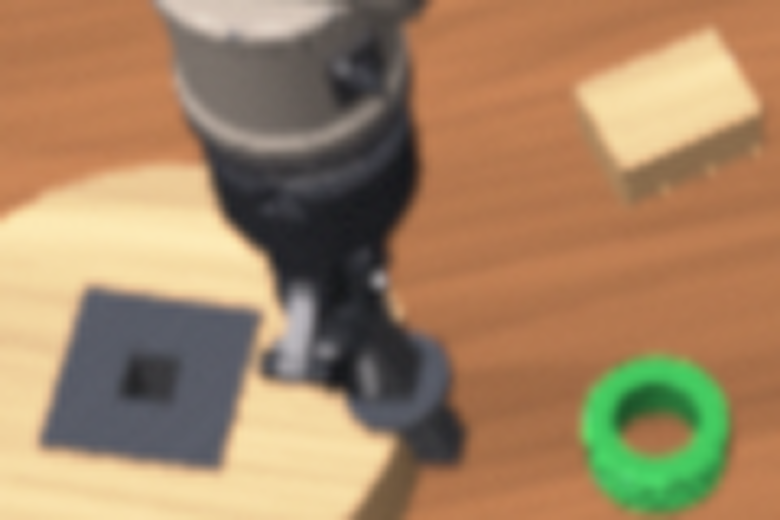

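The stake pivots steadily at about 9 N; in the picture the shank runs from head (380,280) to foot (435,455). I'll continue, lowering a little as it goes.

```bash

python3 -m pendant '{"travel":[[-0.05,0,0.02],[-0.05,0,0.02],[-0.05,0,0.02],[-0.05,0,0.02],[-0.05,0,0.02]],"spin":[0,0,0,0,0]}'|grep -E "pos|force"
python3 -m pendant '{"travel":[[-0.05,0,0.02],[-0.05,0,0.02],[-0.05,0,0.02],[-0.05,0,0.02],[-0.05,0,0.02]],"spin":[0,0,0,0,0]}'|grep -E "pos|force"
python3 -m pendant '{"travel":[[-0.05,0,0.02],[-0.05,0,0.02],[-0.05,0,0.02],[-0.05,0,0.02],[-0.05,0,0.02]],"spin":[0,0,0,0,0]}'|grep -E "pos|force"
```

```text
position: [0.5695, -0.1692, 0.293]
force: [-0.0, 9.2, 4.6]
gripper_force: 60.2
position: [0.5647, -0.1806, 0.2874]
force: [2.4, 8.2, -1.0]
gripper_force: 59.4
position: [0.5601, -0.1919, 0.2821]
force: [3.1, 8.3, -0.5]
gripper_force: 59.0
```

```bash

python3 -m pendant '{"travel":[[-0.05,0,0.02],[-0.05,0,0.02],[-0.05,0,0.02],[-0.05,0,0.02],[-0.05,0,0]],"spin":[0,0,0,0,0]}'|grep -E "pos|force"
python3 -m pendant '{"travel":[[-0.05,0,0],[-0.05,0,0],[0,0,0],[0,0,0],[0,0,0]],"spin":[0,0,0,0,0]}' 0.1 100|grep -E "pos|force"
python3 -m pendant '{"travel":[[0,0,-0.1],[0,0,-0.2],[0,0,-0.4],[0,0,-0.5],[0,0,-0.5]],"spin":[0,0,0,0,0]}'|grep -E "pos|force"
python3 -m pendant '{"travel":[[0,0,-0.5],[0,0,-0.5],[0,0,-0.5],[0,0,-0.5],[0,0,-0.5]],"spin":[0,0,0,0,0]}'|grep -E "pos|force"
python3 -m pendant '{"travel":[[0,0,-0.5],[0,0,-0.4],[0,0,-0.2],[0,0,0],[0,0,0]],"spin":[0,0,0,0,0]}'|grep -E "pos|force"
python3 st.py
python3 - <<'E'
from h import *
o=robot.get_obs(); R=Rn.from_rotvec(o["orientation"]).as_matrix(); p=np.array(o["position"]); g=p+R@[0,0,.155]
def draw(n,f):
    im=save(n,f).copy(); u=proj(n,g); x0=int(np.clip(u[0]-50,0,460)); y0=int(np.clip(u[1]-60,0,320)); k=4
    a=cv2.resize(im[y0:y0+100,x0:x0+100],(400,400),interpolation=2)
    for ph,c in((45,(255,0,0)),(60,(255,255,0)),(75,(0,255,255))):
        d=R@[np.sin(np.radians(ph)),0,np.cos(np.radians(ph))]
        q=[tuple(int(v) for v in (proj(n,g+d*s)-[x0,y0]+.5)*k) for s in(-.031,.091)]
        for z in q: cv2.circle(a,z,4,c,1)
    return a
save("",'c8.png',np.hstack([draw("top","t8.png"),draw("scene","s8.png")]))
E
```

```text
position: [0.5554, -0.2037, 0.2783]
force: [3.2, 9.3, 0.5]
gripper_force: 58.5
position: [0.5537, -0.2081, 0.2791]
force: [2.4, 10.2, 4.3]
gripper_force: 98.0
position: [0.5525, -0.2102, 0.3639]
force: [0.1, -0.4, -3.5]
gripper_force: 97.9
position: [0.5523, -0.2102, 0.4892]
force: [0.4, 0.2, -4.9]
gripper_force: 97.9
position: [0.5526, -0.2101, 0.5417]
force: [-0.0, 0.0, -4.1]
gripper_force: 98.1
t 24.85 p [ 0.5526 -0.2101  0.5417] xaxis deg 67.53 z [-0.001  0.    -1.   ] q [-0.49  0.41  1.05 -0.    1.68 -0.1 ] F [-0.   0.  -4.1] gap 0.0209 gf 98.1
```

View pics/c8.png

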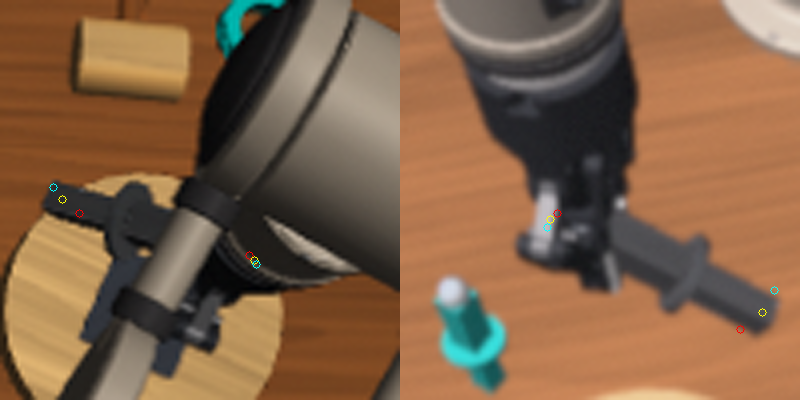

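The stake is held tilted at about 62° from upright, matching the 60° markers at its foot, scene crop px (765,318). Its lowest part is near z = 0.33. I'll do a last check for slip and the coil, then hand in.

```bash

python3 -m pendant '{"travel":[[0,0,0],[0,0,0],[0,0,0],[0,0,0],[0,0,0]],"spin":[0,0,0,0,0]}'
python3 - <<'E'
from h import *
a=cv2.imread("pics/s8.png").astype(int); b=cv2.cvtColor(save("scene","s9.png"),cv2.COLOR_RGB2BGR).astype(int); print("changed px",(abs(a-b).max(2)>40).sum())
print([(round(d["confidence"],2),np.round(d["rect"]).tolist()) for d in robot.look_for("scene","coil")])
print(robot.close_job())
E
```

```text
t: 25.45
position: [0.5527, -0.21, 0.5427]
orientation: [2.611, 1.746, -0.0]
force: [-0.9, -0.2, -3.7]
finger_gap: 0.0209
gripper_force: 98.1
changed px 114
[(0.82, [277.0, 232.0, 26.0, 25.0]), (0.69, [177.0, 324.0, 26.0, 20.0]), (0.58, [347.0, 183.0, 20.0, 20.0])]
the job is handed in; nothing more can be done
None
```

The job is handed in: the copper coil lies flat in the blue tray, and the gripper is holding the stake still, tipped about 62° head up, with its lowest part about 0.33 m above the table.

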